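# Take the long powder sampler out of the half-opening tool case

### The job

Slide the clear cover of the tool case fully open, then take out the long powder sampler: it is longer than the opening, so tilt it handle end up and draw it out slantwise, leaving the short scoop in its rest and the vials standing. Finish while still holding the sampler in the gripper, level and still, at least 5 cm above the top of the case and touching nothing else; do not put it down or let go.

Things in the scene. Friction and masses are not known exactly. Their poses are not given: they have to be found in the camera images.
- case: Shallow aluminium tool case fixed to the bench, 212 x 352 mm outside, 108 mm high, walls 6 mm. Origin: centre of its underside; x across it, y along it, z up. Inside 200 (x) by 340 (y) mm, floor at z = 6 mm. Long side walls 108 mm, end walls 98 mm high. Inside are only two cross rests and two tools. The top is closed by a fixed clear pane (-y half) and a sliding clear cover.
- case_mouth (a point): Centre of the opening left when the cover is fully open: 200 mm (case x) by 165 mm (case y), from y = +5 to +170 mm in the case frame, 98 mm above the bench. From y = +5 mm to the -y end the fixed clear pane (underside z = 92, top z = 97 mm) stays over the case for good.
- case_rest (a point): Point midway between the two white cross rests, 66 mm above the bench, the height of the tools' axes. Rests: 12 mm thick at case y = +125 mm and 10 mm thick at y = -5 mm; their notches, 10 mm deep, open upwards (rest tops z = 65 and 70 mm). The tools lie along case y, one at case x = +38 mm, one at x = -38 mm, either way round.
- cover (a joint): Sliding clear cover, 197 x 175 mm, 5 mm thick, at z = 99 to 104 mm. 0 = shut (covers the +y half), grows in m as it slides towards the case's -y over the fixed pane; 0.165 = fully open, at its stop. Friction about 1.5 N; it stays where it is left. Starts between shut and 0.05 open.
- cover_bar (a point): Centre of the pull bar on the middle of the cover: an upright aluminium bar 80 mm long (case x), 12 mm thick (case y), 26 mm high, from z = 104 to 130 mm; it can be pushed from the side or pinched across its 12 mm.
- sampler_grip (a point): Middle of the handle, on the axis, of the long powder sampler: steel tube with a point, black round handle, 290 mm, 0.26 kg. Its y axis points along the tool to the handle end, to case +y. Handle 22 mm thick, from +65 to -45 mm along y, then a collar 28 mm thick, 6 mm long, then tube 12 mm thick to the tip. Centre of mass about 20 mm from this point towards the tip.
- sampler_tip (a point): Pointed end of the sampler, on its axis, 225 mm from sampler_grip; it lies under the fixed pane at the start.
- sampler_butt (a point): Handle end of the sampler, on its axis, 65 mm from sampler_grip.
- scoop_grip (a point): Short scoop with the same black handle (22 mm) but only 215 mm long and ending in a small steel trough, lying beside the sampler in the other pair of notches. This point: middle of its handle, on the axis. To be left in its rest.
- vial1: Standing glass vial with white cap, 28 mm in diameter, 64 mm high, beyond the case's +y end. Origin: centre of its underside. Leave standing.
- vial2: Another such vial beyond the case's +y end. Leave standing.
- vial3: Another such vial beyond the case's -y end. Leave standing.

How it is judged (in metres and radians):
On the way, in this order (a step that is already met when the one before it is completed fails the run):
1. the cover is slid fully open (within 10 mm of its stop) (value of joint cover above 0.155 m), for 0.2 s.
2. the sampler is slanted through the opening: handle end above the case, tip still down inside (z of sampler_butt in the frame of case above 0.115 m and z of sampler_tip in the frame of case below 0.085 m and contact force between the fingers and sampler above 0.5 N), for 0.1 s.
At the end, for the whole second after the job is handed in: The sampler is held in the gripper, still, level within 17 degrees, both its ends more than 150 mm above the bench, not touching the case; the cover is open (within 15 mm of its stop), the scoop lies within 30 mm of where it was, the three vials stand (height (world z) of each of sampler_tip, sampler_butt above 0.15 m and angle between sampler_grip's own y axis and vertical between 1.27 and 1.87 rad and contact force between the fingers and sampler above 1 N and contact force between sampler and case below 0.1 N and linear speed of sampler below 0.03 m/s and value of joint cover above 0.15 m and distance of scoop_grip from where it was at the start of the episode below 0.03 m and angle between each of vial1, vial2, vial3's own z axis and vertical below 0.2 rad); the arm keeps its last pose, push and grip.
It fails at once if a vial is knocked over (angle between any of vial1, vial2, vial3's own z axis and vertical above 0.6 rad).
It fails at once if the scoop is taken out or pushed out of its rest (distance of scoop_grip from where it was at the start of the episode above 0.04 m).
It also fails if it takes over 48 s, if anything falls off the work surface, if the arm or the gripper's body presses on something with over 40 N, if the wrist force passes 120 N, or if a joint passes its speed limit or range.

### The arm

A 6-joint arm with a two-finger parallel gripper is mounted at the origin on the work surface. World frame = base frame: x ahead of the robot, y to its left, z up, the work surface at z = 0. Lengths are in m, angles in degrees, forces in N, time in s.
With the tool pointing down it reaches from about 0.325 to 0.775 m from the base axis. Payload 5.5 kg.
Tool frame: the origin (TCP) lies at the centre of the arm's flange, where the gripper is bolted on; the fingertips stand 182 mm ahead of it and the grasp point (between the pads) lies 163 mm ahead of it; z points along the fingers, y is the direction in which the jaws open and shut (so a half turn about z gives the same grasp; the last joint's range is limited). The gripper opens to 88 mm and grips with 3 to 60 N. Pads are 20 mm wide; open, the fingers measure 115 mm over their backs; the gripper's body (75 mm by 178 mm) begins 61 mm behind the grasp point.
Start: joints at [-76.874, 5.22, 70.514, -0, 104.267, -3.249], TCP at [0.169, -0.576, 0.405] pointing down, gripper open.
Joint ranges: [-164.24, 164.24], [-49.07, 125.15], [9.68, 141.18], [-86.29, 266.29], [3.28, 154.24], [-151.56, 151.56]. Speed limits (degrees/s): [147.25, 147.25, 172.46, 180, 180, 180].

### API

Orientations are given as [roll, pitch, yaw] about the fixed x, y, z axes, in that order (R = Rz(yaw) Ry(pitch) Rx(roll)).
In Python, from station import r gives the robot as it stands. The module is installed in compiled form; this text tells all that it offers. Calls block until the motion is done:
- r.reach(position, orientation): joint-space move of the TCP to a pose.
- r.servo_line(position, rotation=None, speed=0.15): straight line of the TCP; rotation=None keeps the orientation; speed is the mean speed in m/s.
- r.move_joints(angles): joint-space move.
- r.let_go() and r.grab(squeeze=None): open the fingers fully, or close them until they stop; squeeze is the grip in N (None keeps the last).
- r.wait(seconds).
- r.inverse_kinematics(position, orientation): joint angles nearest the present ones, or None.
- r.sense(): the state.
- r.snapshot(name): name is "scene" or "top" or "wrist"; returns a dict with "frame" (480x640x3 uint8, red, green, blue), "fx", "fy", "cx", "cy" (pixels), "R" (3x3) and "t" (3): a world point X has camera coordinates R X + t. Camera axes: x right, y down, z forward; pixel columns grow to the right and rows downward; lengths in m; the calibration is good to about 2 mm. The wrist camera is an equidistant fisheye: a pixel r from the principal point sees the ray r / f radians off the axis. A picture is of the moment at which its call begins. There is no depth.
A pose or a line that the arm cannot do raises r.IKError and nothing moves.
- r.hand_in(): hands the job in, once; it reports no verdict.
The state is a dict: "clock": time; "joints": joint angles; "joint_vel": joint speeds; "joint_torque": joint torques, N m; "tcp_pos": TCP position; "orientation": TCP orientation; "contact_force": force on the tool from outside, world axes, zero at the start; "torque": the same for the moment, N m; "opening": finger opening in m.
Only numpy, scipy, OpenCV 4.12 (cv2) and the standard library are available. Lean on these libraries where they do the work, as an engineer would, in place of code of your own. Each camera call takes 0.05 s, during which the arm holds its last target. There are 200 camera calls.

## Working session

There is one attempt and no reset: what is moved stays moved. The work goes in short steps, each a Python script; the robot and the scene stay as the last script left them, time stands still between calls to the robot, and variables do not carry over. Pictures are saved under pics/ and viewed, about 8 in all and at most 12, crops included, and the job is handed in when it is done.

```bash
mkdir -p pics
cat > h.py <<'E'
import numpy as np, cv2
from station import r
def snap(n,f):
    s=r.snapshot(n); cv2.imwrite('pics/'+f,cv2.cvtColor(s['frame'],cv2.COLOR_RGB2BGR))
    np.savez('pics/'+f+'.npz',**{k:np.array(v) for k,v in s.items()}); return s
def ray(s,u,v,fish=False):
    x=(u-s['cx'])/s['fx'];y=(v-s['cy'])/s['fy']
    if fish:
        th=np.hypot(x,y); k=np.sin(th)/max(th,1e-9); d=np.array([x*k,y*k,np.cos(th)])
    else: d=np.array([x,y,1.])
    R=np.array(s['R']);t=np.array(s['t'])
    d=R.T@d; return -R.T@t,d/np.linalg.norm(d)
def onz(s,u,v,z,fish=False):
    c,d=ray(s,u,v,fish); return c+d*(z-c[2])/d[2]
def tri(a,b):
    (c,d),(e,f)=a,b
    k=np.linalg.lstsq(np.c_[d,-f],e-c,rcond=None)[0]
    p,q=c+d*k[0],e+f*k[1]; return (p+q)/2,np.linalg.norm(p-q)
def proj(s,X):
    c=np.array(s['R'])@X+np.array(s['t']); return s['fx']*c[0]/c[2]+s['cx'],s['fy']*c[1]/c[2]+s['cy']
def load(f): return dict(np.load('pics/'+f+'.npz'))
E
python3 - <<'E'
from h import *
for n in("scene","top","wrist"):
    s=snap(n,n+'0.png'); print(n,s['fx'],s['cx'],s['cy'],-np.array(s['R']).T@s['t'],np.array(s['R'])[2])
print(r.sense())
E
```

```text
scene 523.5358301772185 318.2404764813331 240.00017966497495 [1.27966397 0.08897612 0.64543264] [-0.80066952 -0.126453   -0.58560906]
top 508.72555239240984 325.7051290745488 245.78851583681893 [ 0.39054184 -0.0067829   1.03618606] [ 0.15662805 -0.00250548 -0.98765448]
wrist 371.64829954431775 320.39856192444586 244.87643896745007 [ 0.24911847 -0.55298417  0.38301031] [-0.28803141 -0.08308987 -0.95400943]
{'clock': 0.15, 'joints': array([-7.68721952e+01,  5.25336712e+00,  7.05679375e+01, -1.72364265e-03,
        1.04264966e+02, -3.24866997e+00]), 'joint_vel': array([-0.01603718, -0.13116267, -0.31548388, -0.02182715, -0.01587746,
       -0.04005584]), 'joint_torque': array([ 2.15669534e-03, -4.47046280e+01, -4.06907237e+01,  6.98913611e-02,
        2.75120605e-02, -1.15310745e-04]), 'tcp_pos': array([ 0.16917319, -0.57570715,  0.40374586]), 'orientation': array([-1.79913773e+02, -3.22047677e-03,  1.63760489e+01]), 'contact_force': array([ 0.56773366,  0.20610596, -0.32892859]), 'torque': array([-0.01154276, -0.03183387, -0.01236531]), 'opening': 0.0877645888217542}
```

View pics/top0.png

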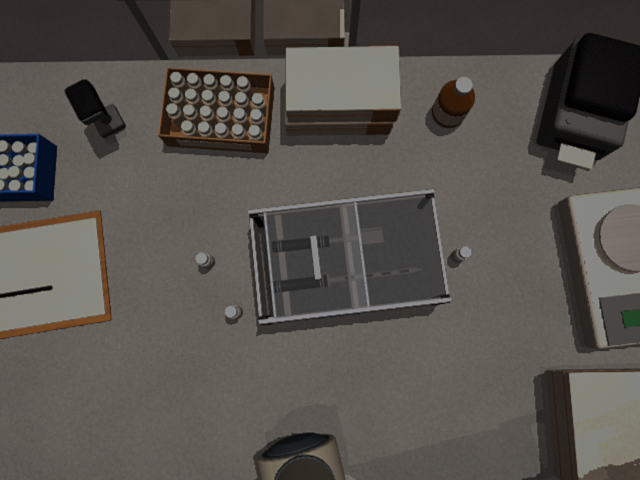

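View pics/scene0.png

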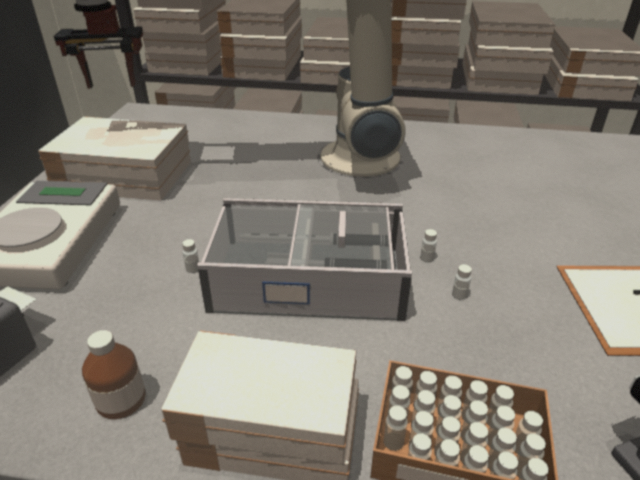

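The top view shows the case with its +y end at left: corners near (252,212), (432,194), (448,300), (262,322). The bar is at (315,257). The sampler is nearer the robot, with its handle at (300,284) and tip at (420,270), and the scoop is at (300,243). The scene view shows the same layout from the front, with two vials beyond +y and one beyond -y.

Run:
```python
import cv2,numpy as np
a=cv2.imread('pics/top0.png')[180:335,240:460]; b=cv2.imread('pics/scene0.png')[190:320,195:415]
a=cv2.resize(a,None,fx=3.6,fy=2*0+3.6*0+2.0*0+3.6*0+1.9 if 0 else 3.6,interpolation=3)
cv2.imwrite('pics/topc.png',cv2.convertScaleAbs(a,alpha=1.6))
cv2.imwrite('pics/scenec.png',cv2.convertScaleAbs(cv2.resize(b,None,fx=3.6,fy=3.6,interpolation=3),alpha=1.3))
```

```text
(no output)
```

View pics/topc.png

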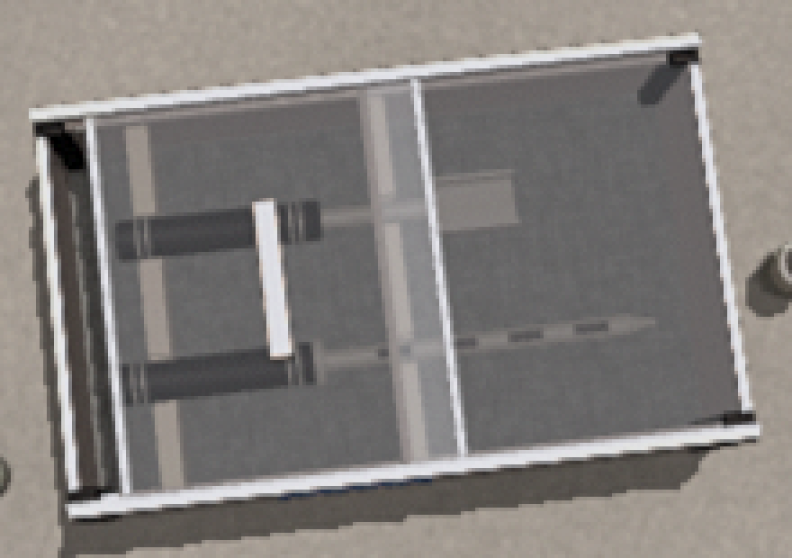

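View pics/scenec.png

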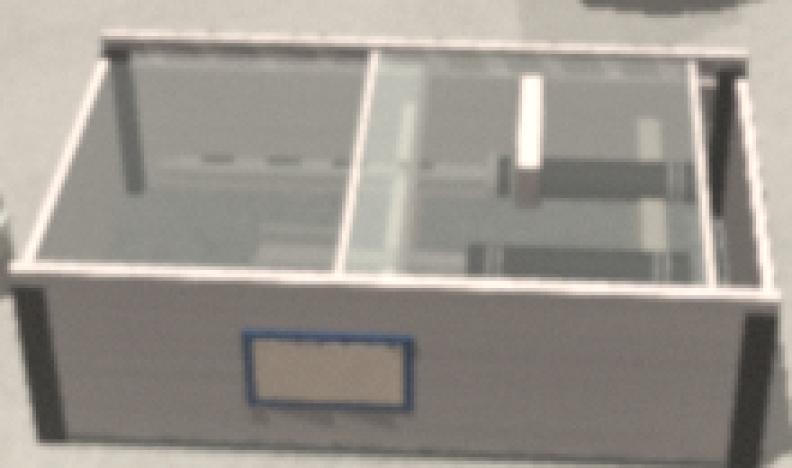

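The crops give clear features. In the top crop the corners are (31,110), (698,36), (759,440) and (68,516), the bar top centre is (272,279), and the sampler butt, collar and tip are (125,385), (313,363) and (655,322). The scene crop shows the same points, with the bar top at (529,121). I'll triangulate these now.

Run:
```python
from h import *
T=load('top0.png');S=load('scene0.png')
t=lambda u,v:ray(T,(u+.5)/3.6-.5+240,(v+.5)/3.6-.5+180)
s=lambda u,v:ray(S,(u+.5)/3.6-.5+195,(v+.5)/3.6-.5+190)
P=dict(farL=((31,110),(779,292)),farR=((698,36),(12,268)),nearR=((759,432),(103,34)),nearL=((68,510),(748,50)),
 bar=((272,279),(529,121)),collar=((316,362),(499,175)),tip=((655,322),(160,165)),scollar=((320,220),(470,262)))
o={k:tri(t(*a),s(*b)) for k,(a,b) in P.items()}
for k,(p,e) in o.items(): print(k,p.round(4),round(e,4))
def on(u,v,z):
    c,d=t(u,v);return c+d*(z-c[2])/d[2]
C={k:on(*uv,.108) for k,uv in dict(fL=(31,109),fR=(698,34),nR=(759,438),nL=(68,518)).items()}
for k in C: print(k,C[k].round(4))
c=sum(C.values())/4; ax=(C['fL']+C['nL']-C['fR']-C['nR']); yaw=np.arctan2(ax[1],ax[0])-np.pi/2
ax2=(C['fL']+C['fR']-C['nL']-C['nR']); print('c',c,'yaw',np.degrees(yaw),np.degrees(np.arctan2(ax2[1],ax2[0])),np.linalg.norm(ax)/2,np.linalg.norm(ax2)/2)
Ry=np.array([[np.cos(yaw),np.sin(yaw),0],[-np.sin(yaw),np.cos(yaw),0],[0,0,1]])
loc=lambda p:(Ry@(p-np.array([c[0],c[1],0]))).round(4)
for k,(p,e) in o.items(): print('loc',k,loc(p))
for n,uv,z in(('bar',(272,279),.13),('butt',(122,385),.066),('collar',(316,362),.066),('tip',(655,322),.066),('covend',(107,305),.104),('coverback',(440,265),.104),('sbutt',(117,240),.066)): print(n,loc(on(*uv,z)))
```

```text
farL [0.6069 0.1345 0.1093] 0.0004
farR [ 0.6418 -0.2132  0.1069] 0.0009
nearR [ 0.4354 -0.2345  0.1058] 0.0006
nearL [0.4015 0.1146 0.109 ] 0.0012
bar [0.5143 0.01   0.127 ] 0.0003
collar [ 0.4776 -0.0102  0.0661] 0.0027
tip [ 0.4961 -0.1903  0.0656] 0.0042
scollar [ 0.5539 -0.014   0.0668] 0.0018
fL [0.6077 0.1345 0.108 ]
fR [ 0.6427 -0.2135  0.108 ]
nR [ 0.4323 -0.2342  0.108 ]
nL [0.3976 0.1141 0.108 ]
c [ 0.52008097 -0.0497524   0.108     ] yaw 5.713732598922325 5.579957576414972 0.3499018187036679 0.21126389607976806
loc farL [0.1047 0.1747 0.1093]
loc farR [ 0.1048 -0.1748  0.1069]
loc nearR [-0.1027 -0.1754  0.1058]
loc nearL [-0.1016  0.1754  0.109 ]
loc bar [0.0002 0.0601 0.127 ]
loc collar [-0.0383  0.0436  0.0661]
loc tip [-0.0379 -0.1375  0.0656]
loc scollar [0.0373 0.0323 0.0668]
bar [-0.0002  0.0602  0.13  ]
butt [-0.0386  0.1457  0.066 ]
collar [-0.0383  0.0422  0.066 ]
tip [-0.0377 -0.1395  0.066 ]
covend [-0.0003  0.1458  0.104 ]
coverback [ 0.0007 -0.0263  0.104 ]
sbutt [0.039  0.1407 0.066 ]
```

Case pose: centre (0.520, -0.050), yaw about 5.65°. The bar is at local y = 0.060, so the cover is about 26 mm open. The sampler is at case x = -38 mm, axis z = 66 mm, grip near y = 0.088. Next I check IK for the whole path, then push the bar with force-guarded steps.

```bash
cat >> h.py <<'E'
from scipy.spatial.transform import Rotation as Ro
C=np.array([.5201,-.0498,0]); YAW=5.65; SG=1
RC=Ro.from_euler('z',YAW,degrees=True)
def pose(x,y,z,th=0,C=C):
    Y=np.array([SG,0,0.]);Z=np.array([0,0,-1.]);B=Ro.from_matrix(np.c_[np.cross(Y,Z),Y,Z])
    R=RC*Ro.from_euler('x',th,degrees=True)*B
    return C+RC.apply([x,y,z])-.163*R.apply([0,0,1]), R.as_euler('xyz',degrees=True)
def force(): return np.array(r.sense()['contact_force'])
def loc(p): return RC.inv().apply(np.array(p)-C)
E
python3 - <<'E'
import h; from h import *
W=[(0,.105,.20),(0,.105,.131),(0,-.0625,.131),(-.0375,.072,.25),(-.0375,.072,.066),(-.0375,.072,.08),(-.0375,.066,.106,25),(-.0375,.19,.164,25),(-.0375,.19,.25,0)]
for sg in(1,-1):
    h.SG=sg
    for w in W:
        q=r.inverse_kinematics(*pose(*w)); print(sg,w,None if q is None else np.round(q,0))
E
```

```text
1 (0, 0.105, 0.2) [  2.  -9.  88.   0. 100.  -3.]
1 (0, 0.105, 0.131) [ 2. -8. 95.  0. 93. -3.]
1 (0, -0.0625, 0.131) [-16.  -4.  91.   0.  93. -21.]
1 (-0.0375, 0.072, 0.25) [ -2. -14.  88.   0. 106.  -8.]
1 (-0.0375, 0.072, 0.066) [ -2. -12. 105.   0.  87.  -8.]
1 (-0.0375, 0.072, 0.08) [ -2. -13. 104.   0.  89.  -8.]
1 (-0.0375, 0.066, 0.106, 25) [-18.  -8. 100.  23.  98. -23.]
1 (-0.0375, 0.19, 0.164, 25) [ -4. -14.  99.  25.  98.  -7.]
1 (-0.0375, 0.19, 0.25, 0) [ 12. -13.  87.  -0. 106.   7.]
-1 (0, 0.105, 0.2) None
-1 (0, 0.105, 0.131) None
-1 (0, -0.0625, 0.131) None
-1 (-0.0375, 0.072, 0.25) None
-1 (-0.0375, 0.072, 0.066) None
-1 (-0.0375, 0.072, 0.08) None
-1 (-0.0375, 0.066, 0.106, 25) None
-1 (-0.0375, 0.19, 0.164, 25) None
-1 (-0.0375, 0.19, 0.25, 0) None
```

Run:
```python
from h import *
r.grab(20)
r.reach(*pose(0,.105,.22)); r.servo_line(pose(0,.105,.131)[0])
f0=force(); print('f0',f0)
r.servo_line(pose(0,-.030,.131)[0],speed=.06)
print(force()-f0,loc(r.sense()['tcp_pos']))
y=-.03
while y>-.08:
    y-=.003; r.servo_line(pose(0,y,.131)[0],speed=.04)
    d=loc(C+force()-f0)[1]; print(round(y,4),round(d,2))
    if d>7: break
print(loc(r.sense()['tcp_pos']),r.sense()['clock'])
```

```text
f0 [ 0.11175377 -0.21359392 -0.11721478]
[0.06602849 1.86180198 0.97757723] [-3.12371572e-05 -2.99137830e-02  2.94016032e-01]
-0.033 1.07
-0.036 -0.08
-0.039 0.63
-0.042 0.72
-0.045 0.96
-0.048 -0.43
-0.051 0.03
-0.054 -0.09
-0.057 0.27
-0.06 0.14
-0.063 1.1
-0.066 5.47
-0.069 15.88
[ 9.97521391e-05 -6.65402124e-02  2.94039137e-01] 10.425
```

The stop was reached at about the predicted place. I'll back off, rise above the sampler and look.

Run:
```python
from h import *
r.servo_line(pose(0,-.045,.131)[0],speed=.08); r.servo_line(pose(0,-.03,.2)[0],speed=.2)
r.let_go(); r.reach(*pose(-.0375,.072,.20))
a=snap('wrist','w1.png'); b=snap('top','t1.png'); s=snap('scene','s1.png'); print(r.sense()['clock'])
R=np.array(a['R']);print((-R.T@a['t']).round(3),R[2].round(2))
x=cv2.imread('pics/w1.png'); y=cv2.imread('pics/t1.png')[180:335,240:460]
cv2.imwrite('pics/w1b.png',cv2.convertScaleAbs(cv2.resize(x,(800,600),interpolation=3),alpha=1.4))
```

```text
13.4083
[0.467 0.101 0.343] [ 0.03 -0.3  -0.95]
```

View pics/w1b.png

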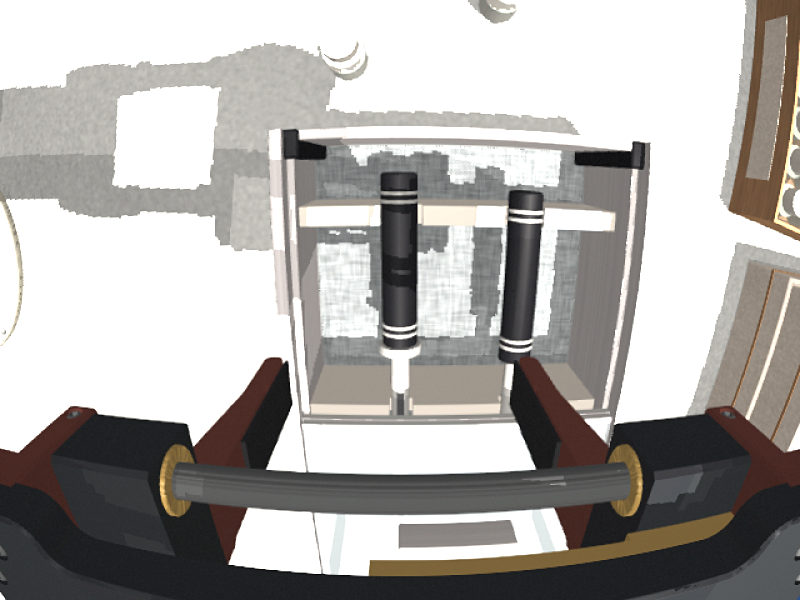

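The opened case shows clearly: sampler handle from (399,174) to (400,346) with the collar to (400,355), scoop at (520,280), and vials clear of the case. I'll convert these to case coordinates and check them against the top view.

Run:
```python
from h import *
a=load('w1.png'); T=load('t1.png')
w=lambda u,v:((u+.5)/1.25-.5,(v+.5)/1.25-.5)
for n,uv,z in(('butt top',(399,173),.077),('mid',(399.5,265),.066),('lowhandle',(400,330),.066),('collar far',(400,357),.072),('scoop mid',(521,280),.066),('wall L outer?',(270,131),.108),('wall R outer',(650,144),.108)):
    p=onz(a,*w(*uv),z,True); print(n,loc(p).round(4))
g=T['frame'].mean(2); 
# dark handle blob in top view
c0=proj(T,C+RC.apply([-.038,.095,.066])); m=(g<np.percentile(g[255:300,260:330],30)).astype(np.uint8)
img=T['frame'].astype(int).max(2); sub=img[270:300,262:345]; 
for row in sub[::2,::3]: print(' '.join('%3d'%v for v in row))
print(c0)
```

```text
butt top [-0.038   0.1498  0.077 ]
mid [-0.0377  0.0938  0.066 ]
lowhandle [-0.0373  0.0517  0.066 ]
collar far [-0.0373  0.0356  0.072 ]
scoop mid [0.0387 0.0849 0.066 ]
wall L outer? [-0.1034  0.1739  0.108 ]
wall R outer [0.0992 0.1739 0.108 ]
 96  96  97  96  96  97  97  98  98  98  99  99  99 100  98  97  99  98 100  99  99  99  99  99 100 100  71  58
 89  90  90  90  90  91  90  90  92  92  91  93  93  93  94  93  94  94  94  94  95  94  94  93  94  95  69  60
 84  83  84  84  84  85  84  85  85  83  84  85  86  85  86  87  86  87  86  87  88  87  89  89  88  90  53  56
 76  76  76  76  77  77  77  76  78  78  78  78  78  78  79  79  79  79  80  79  80  79  81  81  81  82  54  52
 65  67  66  67  67  68  68  67  69  70  70  69  70  71  72  70  72  71  71  73  73  72  72  74  72  74  65  52
 54  53  56  55  55  56  56  56  57  56  56  59  59  58  59  60  58  60  62  61  62  62  64  65  64  64  59  54
 42  42  42  45  43  44  44  45  43  45  46  46  47  47  47  48  48  49  48  47  47  51  50  49  49  52  50  46
 46  72  45  12  10  27  26  18  36  52  40  48  53  26  57  46  39  
[... 189 characters left out ...]
8  37  32  50  64  59  53  52  54  59  43  29  37  39  37  39  30  27  37  40
 44  71  72  19   4  46  30   3  39  44  43  41  32  41  44  45  32  29  33  38  36  35  33  32  35  27  38  48
 46  65  54  34  14  32  35 119  52  46  48  48  47  47  44  41  43  39  33  25  21  25  61  66  76  48  37  47
 45  60  45  37  35  33  33  98  73  43  43  41  34  26  23  17  11  15  15  19  18  17  53  70  78  43  39  48
 45  63  52  35  34  34  32  89 101  62  28  24  17  19  17  19  19  20  24  21  21  19  69  68  74  40  39  49
 43  52  78  29  29  36  34  93  99  75  52  23  20  24  22  21  19  21  20  17  21  19  47  38  41  74  26  34
(np.float64(299.9426703077747), np.float64(283.1520024695728))
```

Wrist and top views agree: sampler at x = -0.0378, butt 0.150, collar 0.036, grip y about 0.086. I descend at y = 0.070, grab and lift 13 mm.

Run:
```python
from h import *
f0=force()
for z in(.13,.10,.08,.066):
    r.servo_line(pose(-.0373,.070,z)[0],speed=.12); d=force()-f0; print(z,d.round(2))
    if np.linalg.norm(d)>8: r.servo_line(pose(-.0373,.070,.15)[0]); raise SystemExit('touch')
r.grab(45); print(r.sense()['opening'],(force()-f0).round(2))
r.servo_line(pose(-.0373,.070,.079)[0],speed=.05)
s=r.sense(); print(s['opening'],(force()-f0).round(2),s['clock'])
snap('wrist','w2.png')
```

```text
0.13 [0.72 0.25 0.84]
0.1 [1.33 0.71 0.32]
0.08 [ 1.39  0.23 -0.11]
0.066 [-0.63  0.15 -0.02]
0.021128694617082465 [0.35 1.01 0.84]
0.02103614420977937 [ 1.19  0.53 -3.45] 16.575
```

View pics/w2.png

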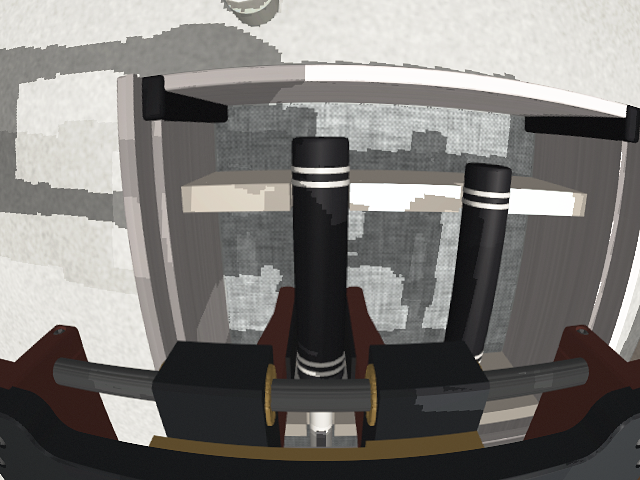

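The sampler is held: opening 21 mm, force change consistent with its weight, scoop untouched. Next I tilt about the pane edge in guarded steps, then draw out.

Run:
```python
from h import *
f0=force()
def go(s,th,v):
    t=np.radians(th); p,o=pose(-.0373,(.07+s)*np.cos(t),.077+(.07+s)*np.sin(t),th)
    r.servo_line(p,o,v); d=force()-f0; print(s,th,d.round(2)); return np.linalg.norm(d)
for th in(5,10,15,20,25):
    if go(0,th,.06)>12: raise SystemExit('touch')
r.wait(.3); print(r.sense()['opening'],r.sense()['clock'])
snap('scene','s3.png'); snap('wrist','w3.png')
a=cv2.imread('pics/s3.png')[170:330,180:480]; cv2.imwrite('pics/s3c.png',cv2.resize(a,None,fx=2.6,fy=2.6,interpolation=3))
```

```text
0 5 [-0.12 -0.56  0.91]
0 10 [-1.09  0.73  0.57]
0 15 [0.32 0.4  0.67]
0 20 [-1.13 -0.62 -0.66]
0 25 [-0.66 -1.75  0.08]
0.02091240679755592 18.9583
```

View pics/s3c.png

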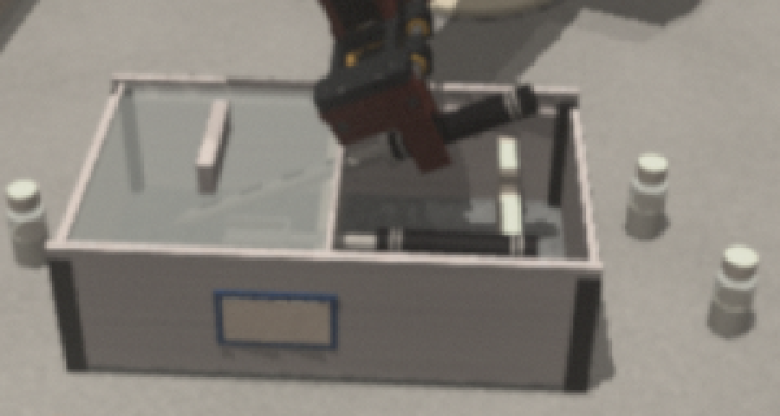

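The sampler is tilted: butt at crop (530,100) above the case, tube running under the pane to about (185,215). The cover, scoop and vials are all in place, with no contact force. Now I draw it out along its axis, lift and level.

Run:
```python
from h import *
f0=force()
def go(s,th,v,dz=0,lev=None):
    t=np.radians(th); p,o=pose(-.0373,(.07+s)*np.cos(t),.077+dz+(.07+s)*np.sin(t),th if lev is None else lev)
    r.servo_line(p,o,v); d=force()-f0; print(s,th,dz,d.round(2)); return np.linalg.norm(d)
for s in(.03,.06,.09,.12,.145,.165):
    if go(s,25,.08)>12: raise SystemExit('touch')
go(.165,25,.12,.06); go(.165,25,.12,.12); go(.165,25,.08,.12,12); go(.165,25,.08,.12,0)
r.wait(.8); s=r.sense(); print(s['opening'],s['clock'],s['tcp_pos'],s['orientation'])
a=snap('scene','s4.png')['frame'];b=snap('top','t4.png')['frame']; snap('wrist','w4.png')
m=np.hstack([a[60:340,150:500],b[130:410,130:480]]);cv2.imwrite('pics/m4.png',cv2.resize(m[...,::-1],None,fx=1.14,fy=1.6*0+1.14))
```

```text
0.03 25 0 [-0.63  1.59 -0.59]
0.06 25 0 [0.47 0.75 0.38]
0.09 25 0 [ 0.33  2.05 -0.05]
0.12 25 0 [0.42 1.42 0.72]
0.145 25 0 [0.57 1.96 0.34]
0.165 25 0 [0.26 1.08 0.5 ]
0.165 25 0.06 [0.5  1.15 0.69]
0.165 25 0.12 [-0.38  2.16 -0.27]
0.165 25 0.12 [-0.9   1.77  0.58]
0.165 25 0.12 [0.4  2.65 1.2 ]
0.02115802329513638 25.3 [0.46200522 0.15854029 0.45929664] [-1.79997349e+02  2.93041500e-04  9.56617756e+01]
```

View pics/m4.png

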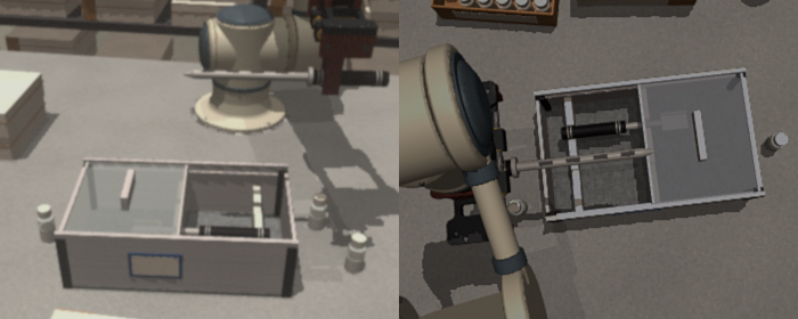

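The sampler hangs level above the case, with its tip at (188,74) left and (652,153) right. The scoop is in its rest, the cover is open and the vials are standing. One numeric check, then I hand in.

Run:
```python
from h import *
S=load('s4.png');T=load('t4.png')
s=lambda u,v:ray(S,u/1.14+150,v/1.14+60); t=lambda u,v:ray(T,u/1.14-350+130,v/1.14+130)
tip,e=tri(s(188,74),t(652,153)); col,e2=tri(s(311,76),t(512,168)); print('tip',tip.round(3),e,'collar',col.round(3),e2)
d=col-tip; print('tilt',np.degrees(np.arcsin(d[2]/np.linalg.norm(d))))
c,dd=t(700,112*0+135); print('bar loc y',loc(c+dd*(.13-c[2])/dd[2]).round(3))
c,dd=t(595,130); print('scoop mid',loc(c+dd*(.066-c[2])/dd[2]).round(3))
q=r.sense(); print(q['clock'],np.abs(q['joint_vel']).max(),q['opening'])
if tip[2]>.18 and q['opening']>.015: r.hand_in(); print('handed in')
```

```text
tip [ 0.48  -0.045  0.294] 0.0036671960564317817 collar [0.463 0.133 0.296] 0.0006524996602147108
tilt 0.6328041099202041
bar loc y [-0.001 -0.083  0.13 ]
scoop mid [0.037 0.083 0.066]
25.45 0.12524708199577964 0.021296521070743698
the job is handed in; nothing more can be done
handed in
```

I slid the cover open, drew the long sampler out slantwise, and handed the job in at about 25 s of the 48 s allowed. The arm is still holding the sampler level above the case. The hand-in reports no verdict, so the result rests on my own checks.

- **Cover:** I pushed the pull bar until the force rose at the stop, peaking at about 16 N. In the last picture the bar is about 143 mm from where it started, which puts the cover at its stop.
- **Drawing out:** I gripped the handle at 45 N, lifted it 13 mm, and tilted it 25° about the pane edge with the tip still down inside. Drawing it out along its axis raised no force change above about 3 N.
- **Sampler at the end:** Measured from two views, the tip is at z = 0.294 m and the collar at 0.296 m, a tilt of about 0.6°. The fingers read 21 mm, still closed on the 22 mm handle, and the arm was still.
- **Scoop and vials:** The scoop is within about 3 mm of where it was. All three vials were standing in the last picture.

No check failed. The two views disagreed by up to about 4 mm on the tip. One wrist-camera reading put the side-wall edges 3 and 7 mm off the stated width; I relied on the top-view case pose, which matched within about 2 mm.

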